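# Seat the bench block in its corner stop and bar it in

## Task

Gently push the flat square steel bench block along the bench, never lifting or tipping it, until it sits fully home in the corner of the wooden stop, flush against both the long and the short rail. Only then push the metal turn-bar on the end of the short rail round until it lies right across the front of the block, and move clear. Leave everything else on the bench where it is.

Things in the scene. Friction and masses are not known exactly. Their poses are not given: they have to be found in the camera images.
- block: loose plain steel bench block, 66 x 66 x 25 mm high, 0.6 to 0.92 kg; sliding takes about 3 to 8 N. Origin: centre of its underside; x, y parallel to its sides. Starts out of the stop, 90 to 130 mm short of home along the stop's x and 55 to 115 mm short along its y, turned up to 0.4 rad from square
- stop: fixed L of two pale wooden rails 22 mm wide, 22 mm high, turned up to 0.3 rad. Origin: where the block's origin is when fully home. Own axes: x away from the robot, y to its left. Long rail: inner face x = +33 mm, from y = -150 to +55; short rail: inner face y = +33 mm, from x = -33 to +33. Corner open to -x and -y
- turnbar (a joint): angle q of the aluminium turn-bar: 18 mm wide, 6 to 24 mm above the bench, 75 mm long from its pivot at (-43.5, +44) mm in the stop's axes. It points along (-sin q, -cos q) there: 0 = closed, across the block's front with 1.5 mm to spare, at its end stop; 1.57 = straight out to -x. Starts at 1.65 to 2.3, stays where left; about 1 N at its end moves it
- turnbar_end (a point): point on the turn-bar's centre line 60 mm from its pivot, 15 mm above the bench
- cube: bystander, loose, to be left alone: small steel cube, 45 mm, with round dents in its faces (not the flat block). Origin: centre of its underside
- wax: bystander, loose, to be left alone: brick-red bar of polishing wax, 30 x 75 x 22 mm high, long side along its own y. Origin: centre of its underside
- jar: bystander, loose, to be left alone: small clear jar with black cap, 42 mm diameter, 55 mm high. Origin: centre of its underside
- ringclamp: bystander, loose, to be left alone: wooden hand clamp lying flat, about 141 x 36 x 24 mm high, long side along its own x. Origin: centre of its underside
- woodbox: bystander, loose, to be left alone: closed wooden box with a brass clasp, 87 x 127 x 54 mm high, long side along its own y. Origin: centre of its underside
- pen: bystander, loose, to be left alone: white marker pen with black cap lying flat, 130 mm long along its own y, 17 mm thick. Origin: centre of its underside
- tin: bystander, loose, to be left alone: flat round tin, 62 mm diameter, 26 mm high. Origin: centre of its underside
Not all that is in view belongs to the job. What is shaped like the block but green is not meant. Leave any turquoise look-alike of the stop alone.

How it is judged (in metres and radians):
On the way:
1. the block is home against both rails (within 6 mm) while the turn-bar is still open (over 1.0 rad) (x of block in the frame of stop between -0.006 and 0.004 m and y of block in the frame of stop between -0.006 and 0.004 m and (angle between the x axis of block and the x axis of stop, either way round below 0.06 rad or angle between the y axis of block and the x axis of stop, either way round below 0.06 rad) and height (world z) of block below 0.004 m and value of joint turnbar above 1 rad), for 0.2 s.
At the end, for the whole second after the job is handed in: the block lies flat on the bench at rest, within 3 mm of both rails and square to them within 0.06 rad; the turn-bar is closed across its front (below 0.12 rad) (x of block in the frame of stop between -0.003 and 0.004 m and y of block in the frame of stop between -0.003 and 0.004 m and (angle between the x axis of block and the x axis of stop, either way round below 0.06 rad or angle between the y axis of block and the x axis of stop, either way round below 0.06 rad) and height (world z) of block below 0.004 m and value of joint turnbar below 0.12 rad and linear speed of block below 0.01 m/s); the robot touches nothing.
It fails at once if the block is lifted (over 7 mm) or tipped (over 0.15 rad) (height (world z) of block above 0.007 m or angle between block's own z axis and vertical above 0.15 rad).
It fails at once if the block is knocked: it moves faster than 0.5 m/s (linear speed of block above 0.5 m/s).
It fails at once if a bystander is moved by more than 20 mm (distance of any of cube, wax, jar, ringclamp, woodbox, pen, tin from where it was at the start of the episode above 0.02 m).
It also fails if it takes over 64 s, if anything falls off the work surface, if the arm or the gripper's body presses on something with over 40 N, if the wrist force passes 120 N, or if a joint passes its speed limit or range.

## Robot

A 6-joint arm with a two-finger parallel gripper is mounted at the origin on the work surface. World frame = base frame: x ahead of the robot, y to its left, z up, the work surface at z = 0. Lengths are in mm, angles in rad, forces in N, time in s.
With the tool pointing down it reaches from about 350 to 875 mm from the base axis. Payload 4.2 kg.
Tool frame: the origin (TCP) lies midway between the tips of the shut fingers; the grasp point (between the pads) lies 19 mm behind it; z points along the fingers, y is the direction in which the jaws open and shut (so a half turn about z gives the same grasp; the last joint's range is limited). The gripper opens to 85 mm and grips with 20 to 120 N. Pads are 22 mm wide; open, the fingers measure 114 mm over their backs; the gripper's body (76 mm by 85 mm) begins 54 mm behind the grasp point. The pads swing forward as they close: fully open they stand 13 mm farther back than shut.
Start: joints at [1.37, 0.385, 0.008, 0, -1.194, -0.259], TCP at [277.322, 560.082, 231.312] pointing down, gripper open.
Joint ranges: [-3.14, 3.14], [-1.21, 2.06], [-1.07, 1.41], [-3.16, 2.05], [-2.99, -0.16], [-3.1, 3.1]. Speed limits (rad/s): [2.79, 2.79, 3.14, 3.14, 3.14, 3.14].

## Interface

Orientations are given as a unit quaternion [x, y, z, w].
In Python, from bench import readout, optics, workorder, nets gives the robot as it stands. The module is installed in compiled form; this text tells all that it offers.
- The arm moves only by the tool move_arm, never from a script. Its argument "steps" is a list of rows, each a list of 7 numbers: the opening, from -1 (shut) to 1 (fully open), so that 0 is half open, then the shift along the world's x, y, z in mm, then the turn, a rotation vector about the world's x, y, z in rad. In form: [[gripper, tx, ty, tz, wx, wy, wz], ...]. A call has 1 to 5 rows; each row is the pose to reach, as a shift and turn from the pose commanded when the call began; what a row does not reach only later rows make up. A row lasts 1/12 s, in which the tool goes at most 41.7 mm and 7.16 degrees, less where a joint would pass 70% of its speed; a pose out of reach is approached as far as the arm can. A call with a gripper value outside its range is refused whole. The fingers move at their own pace and stop on an object; the grip force is fixed at half the most. Time passes only in rows, so rows that repeat a pose let the fingers close. It gives the time, the measured TCP pose, the force and the opening at its end, in the units of the state.
- readout.read_state(): the state, without advancing time (a new reading comes with each control period).
- optics.get_image(name): name is "side" or "top" or "wrist"; returns a dict with "frame" (384x512x3 uint8, blue, green, red), "fx", "fy", "cx", "cy" (pixels), "rvec" (rotation vector, rad) and "tvec" (3), from world to camera coordinates, as OpenCV has them. Camera axes: x right, y down, z forward; pixel columns grow to the right and rows downward; lengths in mm; the calibration is good to about 2 mm. The wrist camera is an equidistant fisheye: a pixel r from the principal point sees the ray r / f radians off the axis. A picture is of the moment at which its call begins. There is no depth.
- workorder.job_done(): hands the job in, once; it reports no verdict.
Trained networks look in a picture, given as the dict that the camera call returned (one of the last four; its "shot" number tells which), for a name from the list of things; names that differ only in an ending like _2 or _b are one class to them, and where a whole thing is asked for, a point or a joint stands for the part that bears it (a point fixed in the world has none). Each returns a list of dicts, best first, with "conf" (0 to 1); they miss things now and then, are a little off and sometimes report something else, mostly with a low value. They report only what shows in the picture. A call takes as long as a camera call. They do not tell look-alikes from the thing itself.
- nets.silhouettes(name, picture): "region" (384x512 bool, what is visible of it) and "extent" ([left, top, right, bottom] in pixels, round what is visible of it).
- nets.tip_of(name, picture): "uv" ([column, row] in pixels: a listed point, or the origin of a listed thing).
The state is a dict: "clock": time; "joints": joint angles; "joint_vel": joint speeds; "joint_efforts": joint torques, N m; "position": TCP position; "ee_rot": TCP orientation; "contact_force": force on the tool from outside, world axes, zero at the start; "wrist_torque": the same for the moment, N m; "gripper_width": finger opening in mm.
Only numpy, scipy, OpenCV 4.12 (cv2) and the standard library are available. Lean on these libraries where they do the work, as an engineer would, in place of code of your own. Each camera call takes 0.05 s, during which the arm holds its last target.

## Working session

There is one attempt and no reset: what is moved stays moved. The work goes in short steps, Python scripts to look and compute and a tool call to move; the robot and the scene stay as the last step left them, time stands still between calls to the robot, and variables do not carry over. Pictures are saved under pics/ and viewed, and the job is handed in when it is done.

Besides the shell and the picture viewer there is one more tool, called after "Call:" as a command line: name --pt "numbers of a row" for each row, then --argument value for the rest. move_arm: Moves the arm, as the interface text tells. Its arguments: {"type":"object","properties":{"steps":{"type":"array","items":{"type":"array","items":{"type":"number"}}}},"required":["steps"]}

```bash
mkdir -p pics; python3 - <<'E'
from bench import readout, optics
import cv2,pickle
s=readout.read_state();print({k:s[k] for k in ('clock','position','ee_rot','gripper_width','contact_force')})
for n in ('side','top','wrist'):
    d=optics.get_image(n);pickle.dump(d,open(f'pics/{n}0.pkl','wb'))
    cv2.imwrite(f'pics/{n}0.png',d['frame']);print(n,d['fx'],d['fy'],d['cx'],d['cy'],d['rvec'],d['tvec'])
E
```

```text
{'clock': 0.0, 'position': array([277.09810826, 559.58481262, 230.22911659]), 'ee_rot': array([ 9.73670869e-01, -2.27955840e-01, -1.76879772e-04,  1.06928410e-03]), 'gripper_width': 85.50233782938962, 'contact_force': array([ 0.45817875, -0.26069378, -0.18940919])}
side 364.15558293004835 364.15558293004835 259.6839780440341 195.48657949792837 [ 2.35310861 -0.8541995   0.27511566] [-371.68974011  311.37496602  787.48742411]
top 394.5631386909654 394.5631386909654 258.7595846960269 187.0523886577362 [ 2.13222499 -2.17101362  0.10931919] [ 50.83296463 522.69288954 977.32619562]
wrist 297.3186396354542 297.3186396354542 256.6861958726877 191.87115900994132 [-1.57087383  2.53253383  0.3409784 ] [623.46587714 -36.36438267 376.84917021]
```

View pics/side0.png

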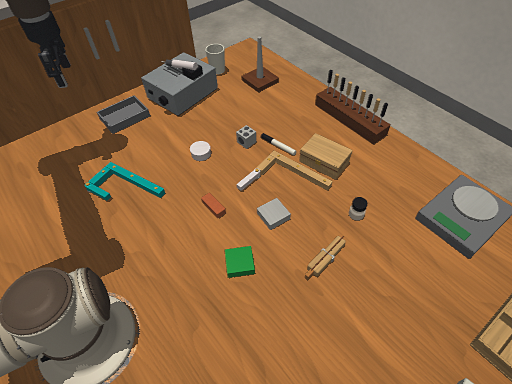

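View pics/top0.png

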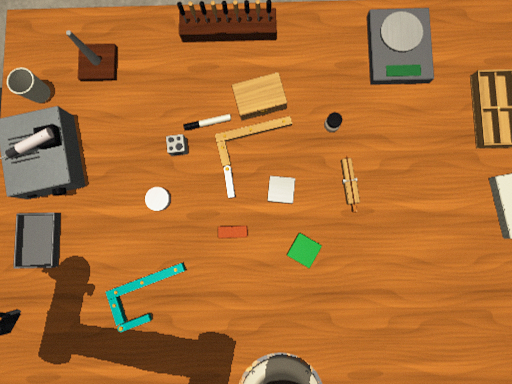

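View pics/wrist0.png

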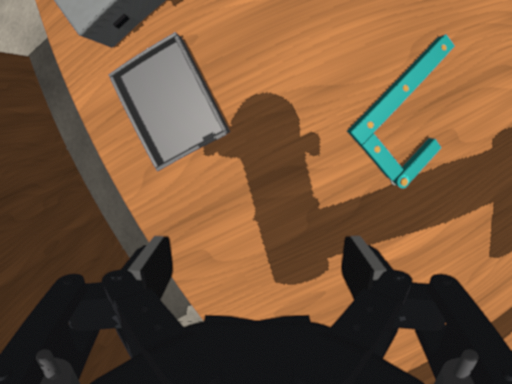

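Top view: the block is grey at (282,189). The candidates are the green tile (304,250) as a look-alike block, the dented cube (176,145), and the turquoise L (145,290) as a look-alike stop. The real stop is the wooden L with its corner at (218,136), and its turn-bar runs (227,168) to (231,197).

```bash
cat > h.py <<'E'
import numpy as np,cv2
from scipy.optimize import minimize
from scipy.spatial import ConvexHull
def proj(d,P):
    K=np.array([[d['fx'],0,d['cx']],[0,d['fy'],d['cy']],[0,0,1.]])
    return cv2.projectPoints(np.asarray(P,float).reshape(-1,1,3),np.array(d['rvec'],float),np.array(d['tvec'],float),K,None)[0].reshape(-1,2)
def back(d,uv,z):
    K=np.array([[d['fx'],0,d['cx']],[0,d['fy'],d['cy']],[0,0,1.]])
    R=cv2.Rodrigues(np.array(d['rvec'],float))[0];t=np.array(d['tvec'],float).reshape(3)
    C=-R.T@t; out=[]
    for u in np.atleast_2d(uv):
        r=R.T@np.linalg.inv(K)@[u[0],u[1],1]; out.append((C+r*(z-C[2])/r[2])[:2])
    return np.array(out)
def boxpts(x0,x1,y0,y1,z0,z1): return np.array([[x,y,z] for x in(x0,x1) for y in(y0,y1) for z in(z0,z1)],float)
def place(P,x,y,a):
    c,s=np.cos(a),np.sin(a);Q=P.copy();Q[:,0]=x+c*P[:,0]-s*P[:,1];Q[:,1]=y+s*P[:,0]+c*P[:,1];return Q
def mask(d,boxes,S=4):
    m=np.zeros((384*S,512*S),np.uint8)
    for B in boxes:
        h=cv2.convexHull(((proj(d,B)+.5)*S-.5).astype(np.float32)).round().astype(np.int32);cv2.fillConvexPoly(m,h,1)
    return cv2.resize(m.astype(np.float32),(512,384),interpolation=cv2.INTER_AREA)
BLOCK=[boxpts(-33,33,-33,33,0,25)]
STOP=[boxpts(33,55,-150,55,0,22),boxpts(-33,33,33,55,0,22)]
def tb(q):  # in stop frame
    B=boxpts(0,75,-9,9,6,24);dx,dy=-np.sin(q),-np.cos(q)
    return place(B,-43.5,44,np.arctan2(dy,dx))
def fit(views,boxes,p0):
    # views: [(d,region)]
    def f(p):
        return sum(1-np.minimum(m:=mask(d,[place(b,*p[:2],p[2]/100) for b in boxes]),r).sum()/np.maximum(m,r).sum() for d,r in views)
    best=None
    for da in(-10,0,10):
        q=np.array([p0[0],p0[1],p0[2]*100+da])
        s=minimize(f,q,method='Nelder-Mead',options=dict(initial_simplex=q+np.array([[0,0,0],[8,0,0],[0,8,0],[0,0,10]]),xatol=.05,fatol=1e-5))
        if best is None or s.fun<best.fun: best=s
    return best.x[0],best.x[1],best.x[2]/100,best.fun
def draw(img,d,boxes,col):
    for B in boxes:
        h=cv2.convexHull(proj(d,B).astype(np.float32)).round().astype(int);cv2.polylines(img,[h],True,col,1)
E
cat > m0.py <<'E'
from bench import optics,nets
from h import *
import pickle
t=optics.get_image('top');s=optics.get_image('side')
pickle.dump((t,s),open('pics/ts.pkl','wb'))
for n in ('block','stop','turnbar','wax','cube','tin','ringclamp'):
    for nm,d in(('top',t),('side',s)):
        for r in nets.silhouettes(n,d):
            if r['conf']>.2: print(n,nm,round(r['conf'],2),r['extent'],r['region'].sum())
for n in('block','stop','turnbar_end','wax','cube','tin','pen'):
  for nm,d in(('top',t),('side',s)):
    for r in nets.tip_of(n,d)[:3]: print(n,nm,round(r['conf'],2),np.round(r['uv'],1),back(d,r['uv'],15 if n=='turnbar_end' else 0).round(1))
E
python3 m0.py
python3 - <<'E'
import cv2
a=cv2.imread('pics/top0.png')[85:285,130:390];cv2.imwrite('pics/c0.png',cv2.resize(a,None,fx=3,fy=3,interpolation=cv2.INTER_CUBIC))
E
```

```text
block top 0.89 [266.3, 177.4, 293.4, 202.8] 678
block top 0.82 [283.5, 237.9, 322.8, 271.4] 703
block side 0.96 [255.9, 196.1, 290.9, 229.3] 653
block side 0.71 [227.0, 247.4, 256.2, 277.1] 784
stop top 0.84 [217.6, 114.9, 290.4, 199.2] 1183
stop top 0.63 [102.7, 262.9, 185.7, 334.5] 1342
stop side 0.96 [85.0, 163.5, 167.0, 201.2] 1143
stop side 0.79 [238.1, 151.8, 334.8, 189.4] 1160
turnbar top 0.59 [221.9, 167.3, 233.7, 200.4] 239
turnbar top 0.51 [117.8, 314.7, 150.2, 333.6] 318
turnbar side 0.63 [82.2, 183.9, 110.9, 202.1] 184
turnbar side 0.56 [233.7, 165.7, 263.5, 189.7] 208
turnbar side 0.49 [201.9, 191.8, 228.3, 218.2] 337
wax top 0.72 [215.8, 225.2, 249.0, 241.0] 346
wax side 0.53 [202.5, 191.5, 227.4, 219.1] 315
wax side 0.32 [191.1, 140.3, 210.5, 160.3] 358
cube top 0.72 [162.8, 132.4, 185.8, 156.5] 371
cube side 0.79 [236.4, 124.3, 254.4, 147.4] 331
tin top 0.72 [145.2, 188.3, 168.7, 210.0] 461
tin side 0.88 [189.3, 142.3, 211.5, 162.0] 346
ringclamp top 0.74 [346.5, 158.5, 360.3, 214.0] 637
ringclamp side 0.91 [301.7, 233.7, 346.9, 277.5] 784
ringclamp side 0.5 [188.2, 1
[... 228 characters left out ...]
0.2] [[627.2  85.5]]
stop top 0.27 [233.3 231.4] [[412.2 110.2]]
stop side 0.86 [277.  174.7] [[623.2  89.8]]
stop side 0.59 [112.5 187.9] [[229.8 357.7]]
stop side 0.2 [240.  182.8] [[521.3 135.7]]
turnbar_end top 0.64 [146.6 319.5] [[195.9 329.1]]
turnbar_end side 0.71 [102.9 196. ] [[194.8 333.6]]
turnbar_end side 0.7 [238.4 184.3] [[507.5 123.8]]
wax top 0.91 [233.1 231. ] [[413.3 110.8]]
wax side 0.89 [219.5 206.9] [[425.6 104. ]]
cube top 0.6 [175.5 145.2] [[644.6 263.3]]
cube side 0.55 [247.1 142.4] [[640.5 252.8]]
tin top 0.92 [156.3 201.6] [[493.8 313. ]]
tin side 0.7 [200.3 153.4] [[500.  308.7]]
pen top 0.81 [205.8 120.6] [[710.6 181.8]]
pen side 0.65 [275.6 147. ] [[695.7 178.8]]
```

View pics/c0.png

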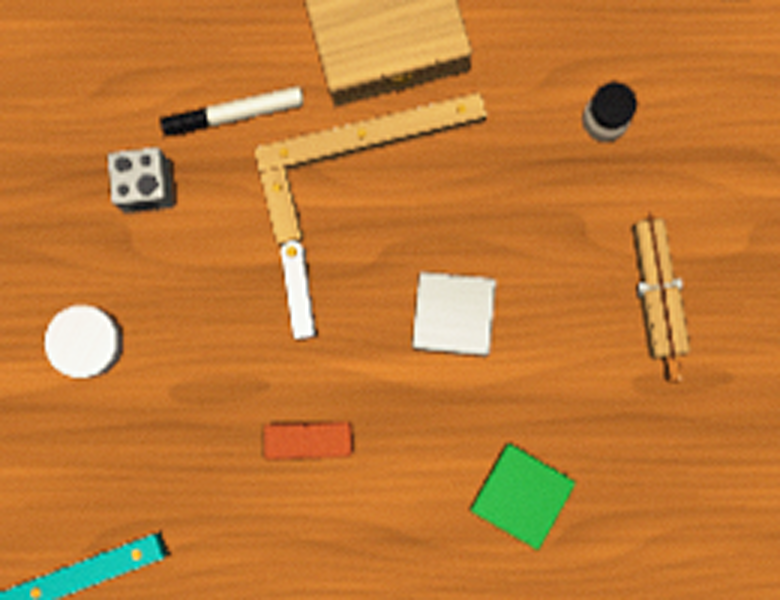

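The crop confirms the block is the grey plate (crop (455,314), full image (282,189)), and the stop is the pale wooden L with the bright bar. Next I fit the poses.

```bash
cat > m1.py <<'E'
from bench import optics,nets
from h import *
import pickle,sys
def measure(tag,pb,ps,q0,views=('top','side')):
    D={n:optics.get_image(n) for n in views}
    R={}
    for obj,p in(('block',pb),('stop',ps)):
        vs=[]
        for n in views:
            d=D[n]; c=proj(d,[[p[0],p[1],12]])[0]
            cand=[]
            for r in nets.silhouettes(obj,d):
                e=r['extent']; cc=np.array([(e[0]+e[2])/2,(e[1]+e[3])/2])
                if r['conf']>.2 and np.linalg.norm(cc-c)<40: cand.append(r)
            if cand: vs.append((d,cand[0]['region'].astype(np.float32)))
        if obj=='block':
            R[obj]=fit(vs,BLOCK,p)
            for v in vs: print(' blk 1view',np.round(fit([v],BLOCK,p),3))
        else:
            # stop incl turnbar: optimise q by scan
            best=min((fit(vs,STOP+[tb(q)],p)+(q,) for q in q0),key=lambda r:r[3]);R[obj]=best
            for v in vs: print(' stp 1view',np.round(fit([v],STOP+[tb(best[4])],best[:3]),3))
        print(obj,np.round(R[obj],4))
    b,s=R['block'],R['stop'];c_,s_=np.cos(s[2]),np.sin(s[2]);dx,dy=b[0]-s[0],b[1]-s[1]
    print('block in stop',round(c_*dx+s_*dy,1),round(-s_*dx+c_*dy,1),round(b[2]-s[2],3))
    for n in views:
        d=D[n];S=cv2.resize(d['frame'],None,fx=4,fy=4,interpolation=cv2.INTER_CUBIC)
        dd=dict(d);
        for k in('fx','fy'):dd[k]=d[k]*4
        for k in('cx','cy'):dd[k]=(d[k]+.5)*4-.5
        draw(S,dd,[place(x,*b[:3]) for x in BLOCK],(0,0,255));draw(S,dd,[place(x,*s[:3]) for x in STOP+[tb(s[4])]],(255,0,0))
        c=(proj(d,[[560,60,12]])[0]*4).astype(int);y0=max(0,c[1]-280);x0=max(0,c[0]-380)
        cv2.imwrite(f'pics/{tag}_{n}.png',S[y0:y0+560,x0:x0+760])
    pickle.dump(R,open('R.pkl','wb'))
E
python3 -c "
from m1 import *
measure('f0',(545,3,.0),(625,88,.2),np.arange(1.6,2.35,.1))"
```

```text
blk 1view [ 5.17105e+02 -1.44410e+01 -1.18000e-01  5.60000e-02]
 blk 1view [ 5.19166e+02 -1.17530e+01 -1.38000e-01  9.60000e-02]
block [ 5.17501e+02 -1.42863e+01 -1.11000e-01  1.76400e-01]
 stp 1view [6.26138e+02 9.14820e+01 2.28000e-01 1.37000e-01]
 stp 1view [6.2660e+02 9.2141e+01 2.2700e-01 8.1000e-02]
stop [6.261383e+02 9.148170e+01 2.281000e-01 2.246000e-01 1.700000e+00]
block in stop -129.7 -78.5 -0.339
```

```bash
ls pics
```

```text
c0.png
f0_side.png
f0_top.png
side0.pkl
side0.png
top0.pkl
top0.png
ts.pkl
wrist0.pkl
wrist0.png
```

View pics/f0_top.png

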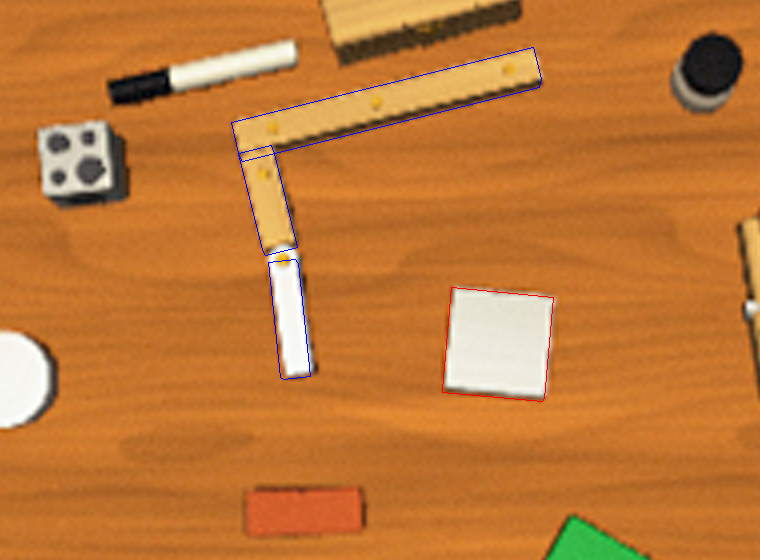

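View pics/f0_side.png

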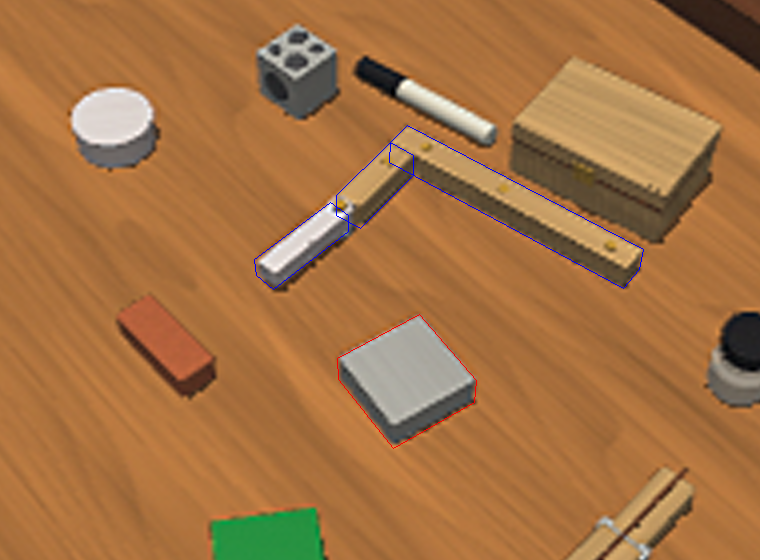

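The fit matches in both views. The block sits at about (-130,-78) in the stop frame, turned -0.34 rad, and the bar is at q≈1.7. The plan is to use the half-open fingers as a two-point pusher: first along stop +x to the long rail, then +y to the short rail.

Call:
move_arm --pt "-0.35 12 -38 -7 0 0 0.07" --pt "-0.35 24 -75 -15 0 0 0.14" --pt "-0.35 36 -113 -22 0 0 0.21" --pt "-0.35 48 -150 -30 0 0 0.28" --pt "-0.35 60 -188 -37 0 0 0.349"

```text
clock: 2.37
position: [337.5, 370.4, 194.0]
ee_rot: [0.999, -0.053, 0.0, -0.0]
contact_force: [1.0, -0.0, -0.2]
gripper_width: 28.5
```

Call:
move_arm --pt "-0.35 12 -38 -7 0 0 0" --pt "-0.35 24 -75 -15 0 0 0" --pt "-0.35 36 -113 -22 0 0 0" --pt "-0.35 48 -150 -30 0 0 0" --pt "-0.35 60 -188 -37 0 0 0"

```text
clock: 2.78
position: [397.5, 182.4, 157.4]
ee_rot: [0.998, -0.055, 0.0, -0.0]
contact_force: [1.1, 0.7, 0.2]
gripper_width: 27.6
```

Call:
move_arm --pt "-0.35 12 -38 -7 0 0 0" --pt "-0.35 24 -76 -15 0 0 0" --pt "-0.35 36 -114 -22 0 0 0" --pt "-0.35 48 -152 -30 0 0 0" --pt "-0.35 59 -191 -37 0 0 0"

```text
clock: 3.2
position: [456.9, -8.7, 120.4]
ee_rot: [0.998, -0.055, 0.001, -0.0]
contact_force: [0.7, 1.2, -0.1]
gripper_width: 27.7
```

Call:
move_arm --pt "-0.35 0 1 -35 0 0 0" --pt "-0.35 0 1 -70 0 0 0" --pt "-0.35 0 1 -98 0 0 0" --pt "-0.35 0 1 -112 0 0 0" --pt "-0.35 0 1 -112 0 0 0"

```text
clock: 3.62
position: [454.2, -6.9, 5.5]
ee_rot: [0.998, -0.056, -0.003, 0.001]
contact_force: [-0.7, -0.4, 0.5]
gripper_width: 27.6
```

```bash
cat > snap.py <<'E'
import sys,cv2
from bench import optics
from h import proj
t=sys.argv[1]
for n in sys.argv[2:]:
    d=optics.get_image(n);f=d['frame']
    if n=='wrist': o=cv2.resize(f,None,fx=1.4,fy=1.4)
    else:
        c=proj(d,[[560,60,12]])[0].astype(int);y0,x0=max(0,c[1]-70),max(0,c[0]-95)
        o=cv2.resize(f[y0:y0+140,x0:x0+190],None,fx=4,fy=4,interpolation=cv2.INTER_CUBIC)
    cv2.imwrite(f'pics/{t}_{n}.png',o)
E
python3 snap.py a1 side wrist
```

```text
(no output)
```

View pics/a1_side.png

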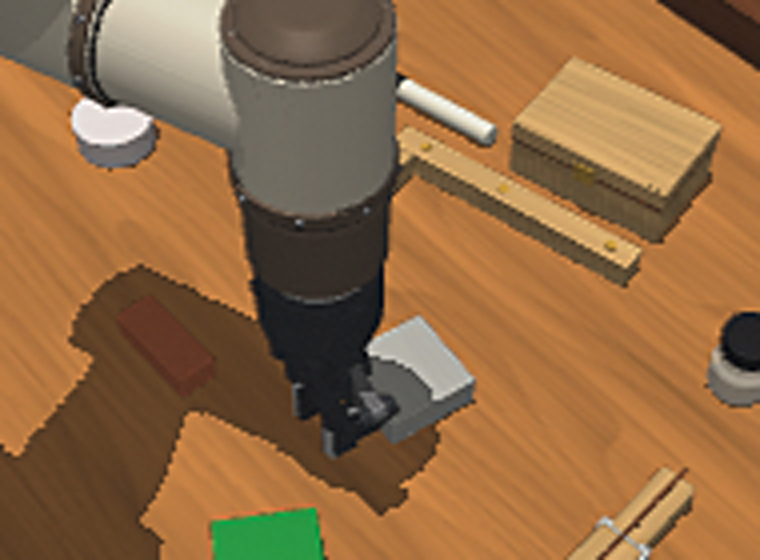

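View pics/a1_wrist.png

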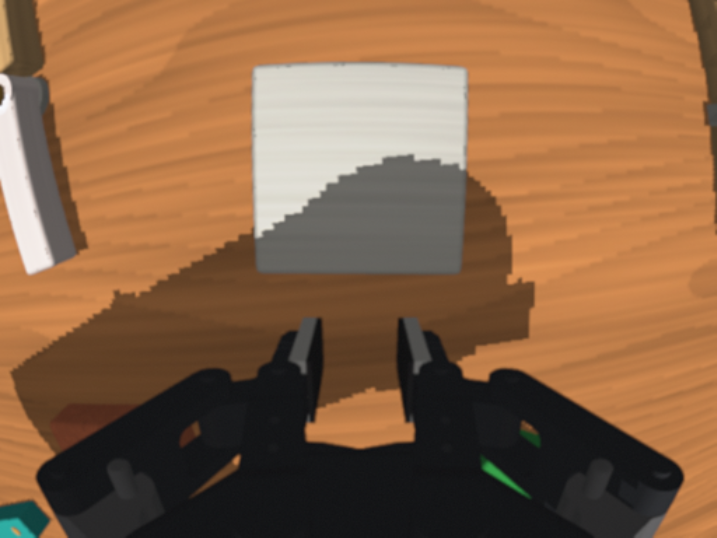

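The wrist view shows the block square to and centred on the fingers: block spans columns 255–467 with its front edge at row 272, and the finger tips are at columns 310 and 415. Now I compute the push path.

```bash
python3 - <<'E'
import numpy as np
S=np.array([626.1,91.5]);a=.228;ux=np.array([np.cos(a),np.sin(a)]);uy=np.array([-ux[1],ux[0]])
for sx in range(-146,1,8):
    psi=np.interp(sx,[-125,-45],[-.111,.228]); c=S+sx*ux+np.interp(sx,[-130,0],[-78.5,-76])*uy
    if sx<-130: c=np.array([517.5,-14.3])+(sx+130)*np.array([np.cos(-.111),np.sin(-.111)])
    p=c-44*np.array([np.cos(psi),np.sin(psi)]);print(sx,p.round(1),round(psi,3))
E
```

```text
-146 [457.9  -7.7] -0.111
-138 [465.8  -8.5] -0.111
-130 [473.5  -9.5] -0.111
-122 [481.2  -8.1] -0.098
-114 [488.8  -7.6] -0.064
-106 [496.5  -7.1] -0.03
-98 [504.2  -6.7] 0.003
-90 [512.   -6.2] 0.037
-82 [519.9  -5.7] 0.071
-74 [527.8  -5.3] 0.105
-66 [535.7  -4.8] 0.139
-58 [543.7  -4.3] 0.173
-50 [551.7  -3.8] 0.207
-42 [559.7  -2.8] 0.228
-34 [567.4  -0.8] 0.228
-26 [575.2   1.2] 0.228
-18 [583.    3.1] 0.228
-10 [590.7   5.1] 0.228
-2 [598.5   7. ] 0.228
```

Call:
move_arm --pt "-0.35 8 -2 0 0 0 0" --pt "-0.35 16 -3 0 0 0 0" --pt "-0.35 24 -3 0 0 0 0.01" --pt "-0.35 32 -2 0 0 0 0.04" --pt "-0.35 40 -1 0 0 0 0.08"

```text
clock: 4.13
position: [494.9, -7.8, 8.7]
ee_rot: [1.0, -0.015, -0.002, 0.001]
contact_force: [-5.6, -1.3, 3.9]
gripper_width: 27.7
```

Call:
move_arm --pt "-0.35 8 0 0 0 0 0.034" --pt "-0.35 16 1 0 0 0 0.068" --pt "-0.35 24 1 0 0 0 0.102" --pt "-0.35 32 2 0 0 0 0.136" --pt "-0.35 40 2 0 0 0 0.17"

```text
clock: 4.55
position: [535.1, -5.7, 8.7]
ee_rot: [0.998, 0.07, -0.002, 0.0]
contact_force: [-3.7, -1.3, 2.7]
gripper_width: 27.8
```

```bash
python3 snap.py a2 side wrist; python3 -c "
from bench import readout;print(readout.read_state()['position'])"
```

```text
[537.80437929  -4.99064209   8.85881965]
```

View pics/a2_wrist.png

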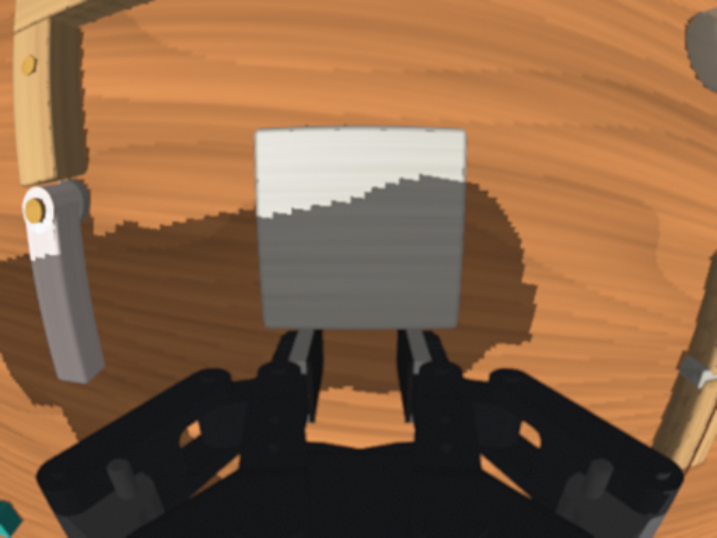

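The block's near edge (row 328) is flush on both fingers and the block is still centred. Continuing.

Call:
move_arm --pt "-0.35 8 1 0 0 0 0.034" --pt "-0.35 16 1.5 0 0 0 0.068" --pt "-0.35 24 2.5 0 0 0 0.088" --pt "-0.35 32 4.5 0 0 0 0.088" --pt "-0.35 39 6 0 0 0 0.088"

```text
clock: 5.07
position: [575.6, 1.1, 8.5]
ee_rot: [0.994, 0.113, -0.0, 0.0]
contact_force: [-4.2, -1.1, 2.7]
gripper_width: 28.0
```

Call:
move_arm --pt "-0.35 4 1 0 0 0 0" --pt "-0.35 8 2 0 0 0 0" --pt "-0.35 12 3 0 0 0 0" --pt "-0.35 15 4 0 0 0 0" --pt "-0.35 17 4.5 0 0 0 0"

```text
clock: 5.48
position: [592.3, 5.6, 8.4]
ee_rot: [0.994, 0.113, -0.0, 0.0]
contact_force: [-6.2, -1.6, 3.6]
gripper_width: 27.9
```

```bash
python3 snap.py a3 side wrist; python3 -c "
from bench import readout;s=readout.read_state();print(s['position'],s['ee_rot'],s['contact_force'])"
```

```text
[592.796277     5.74009734   8.40726589] [ 9.93555040e-01  1.13350205e-01  3.37343181e-04 -1.54202541e-05] [-3.32836591 -0.64866675  1.92075318]
```

View pics/a3_wrist.png

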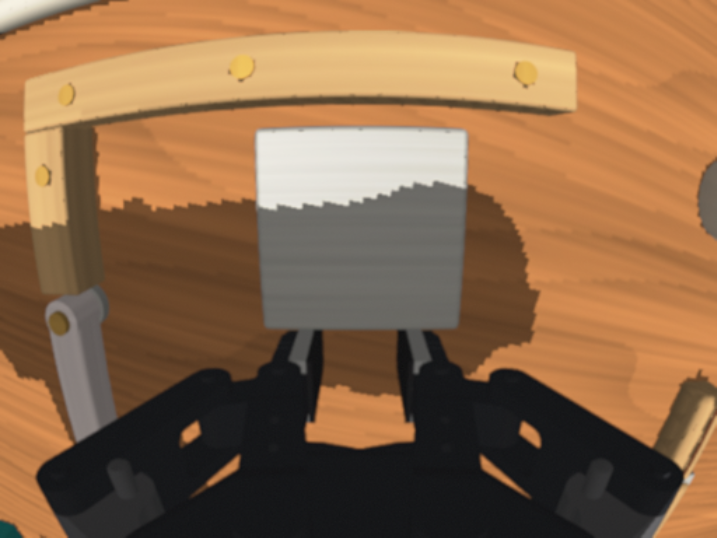

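View pics/a3_side.png

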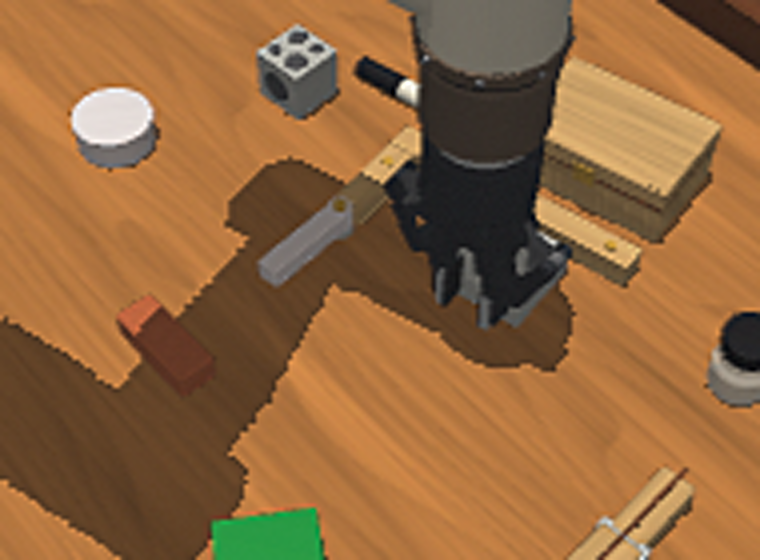

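The rail's inner face (row ~105) is about 8 mm beyond the block's far edge (row 130) and parallel to it. Creeping to contact now.

Call:
move_arm --pt "-0.35 2 0.5 0 0 0 0" --pt "-0.35 4 1 0 0 0 0" --pt "-0.35 5.5 1.3 0 0 0 0" --pt "-0.35 6.5 1.5 0 0 0 0" --pt "-0.35 7 1.6 0 0 0 0"

```text
clock: 6.0
position: [599.0, 7.2, 8.4]
ee_rot: [0.994, 0.113, -0.0, 0.0]
contact_force: [-5.1, -0.2, 4.2]
gripper_width: 28.2
```

Call:
move_arm --pt "-0.35 1 0.2 0 0 0 0" --pt "-0.35 1 0.2 0 0 0 0" --pt "-0.35 2 0.5 0 0 0 0" --pt "-0.35 2 0.5 0 0 0 0"

```text
clock: 6.33
position: [601.2, 7.7, 8.3]
ee_rot: [0.994, 0.113, -0.0, 0.0]
contact_force: [-4.7, -1.3, 3.5]
gripper_width: 27.9
```

Call:
move_arm --pt "-0.35 1 0.2 0 0 0 0" --pt "-0.35 1 0.2 0 0 0 0" --pt "-0.35 2 0.5 0 0 0 0" --pt "-0.35 2 0.5 0 0 0 0"

```text
clock: 6.67
position: [601.7, 7.8, 8.3]
ee_rot: [0.994, 0.113, -0.002, 0.0]
contact_force: [-7.8, -2.0, 5.6]
gripper_width: 28.0
```

```bash
python3 snap.py a4 wrist; python3 -c "
from bench import readout;s=readout.read_state();print(s['position'],s['contact_force'])"
```

```text
[601.70477223   7.77352119   8.26655249] [-7.39755721 -0.69210521  5.50726788]
```

View pics/a4_wrist.png

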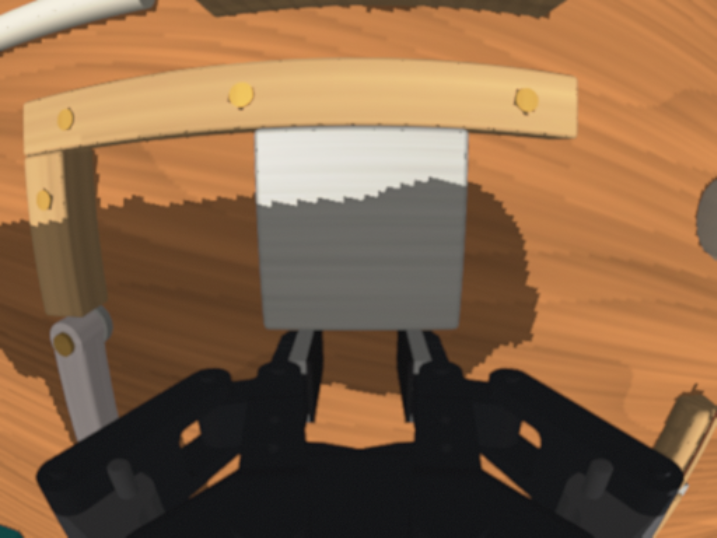

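The block is seated against the long rail: the motion stalled with force rising, and rail and block edges coincide at row 128. Before going to its -y face I check the jar and clamp positions.

```bash
python3 - <<'E'
import pickle
from h import *
t,s=pickle.load(open('pics/ts.pkl','rb'))
S=np.array([626.1,91.5]);a=.228;M=np.array([[np.cos(a),np.sin(a)],[-np.sin(a),np.cos(a)]])
for n,d,uv,z in(('jar cap',t,(334,120),55),('jar cap',s,(359,203),55),('clamp top end',t,(347,158),24),('clamp',t,(355,210),24),('box corner',t,(238,118),0),('box corner',t,(287,105),0)):
    p=back(d,uv,z)[0];print(n,p.round(),(M@(p-S)).round())
E
```

```text
jar cap [ 689. -153.] [   6. -252.]
jar cap [ 687. -153.] [   4. -252.]
clamp top end [ 596. -188.] [ -93. -266.]
clamp [ 461. -203.] [-227. -249.]
box corner [716.  95.] [ 88. -17.]
box corner [749. -38.] [  90. -154.]
```

Call:
move_arm --pt "-0.35 -20 -5 0 0 0 0" --pt "-0.5 -22 -5 30 0 0 -0.1" --pt "-0.7 -22 -5 70 0 0 -0.22" --pt "-0.7 -10 -10 85 0 0 -0.34" --pt "-0.7 0 -16 85 0 0 -0.46"

```text
clock: 7.13
position: [609.5, -6.4, 99.8]
ee_rot: [0.993, -0.118, 0.008, -0.002]
contact_force: [0.2, 0.3, 1.1]
gripper_width: 12.9
```

Call:
move_arm --pt "-0.7 10 -8 0 0 0 -0.12" --pt "-0.7 20 -16 0 0 0 -0.24" --pt "-0.7 30 -24 0 0 0 -0.36" --pt "-0.7 40 -30 0 0 0 -0.48" --pt "-0.7 48 -36 0 0 0 -0.6"

```text
clock: 7.55
position: [654.7, -43.7, 94.0]
ee_rot: [0.913, -0.407, 0.003, -0.002]
contact_force: [-0.3, -0.3, 0.5]
gripper_width: 12.6
```

Call:
move_arm --pt "-0.7 0 0 0 0 0 -0.12" --pt "-0.7 0 0 0 0 0 -0.24" --pt "-0.7 0 0 0 0 0 -0.36" --pt "-0.7 0 0 0 0 0 -0.48" --pt "-0.7 0 0 0 0 0 -0.511"

```text
clock: 7.97
position: [654.0, -43.3, 93.9]
ee_rot: [0.781, -0.624, 0.002, -0.002]
contact_force: [-0.3, 0.3, 0.3]
gripper_width: 12.5
```

```bash
python3 snap.py b1 wrist side; python3 -c "
from bench import readout;s=readout.read_state();print(s['position'],s['ee_rot'],s['contact_force'],s['joints'])"
```

```text
[653.55751634 -43.32142496  93.83705463] [ 0.78289544 -0.62214783  0.00184358 -0.00184369] [-0.02407586  0.21402198 -0.02828221] [ 1.80433713e-01  5.48736287e-01 -8.88698783e-02  4.32875287e-04
 -9.27987136e-01  4.71323180e-02]
```

View pics/b1_wrist.png

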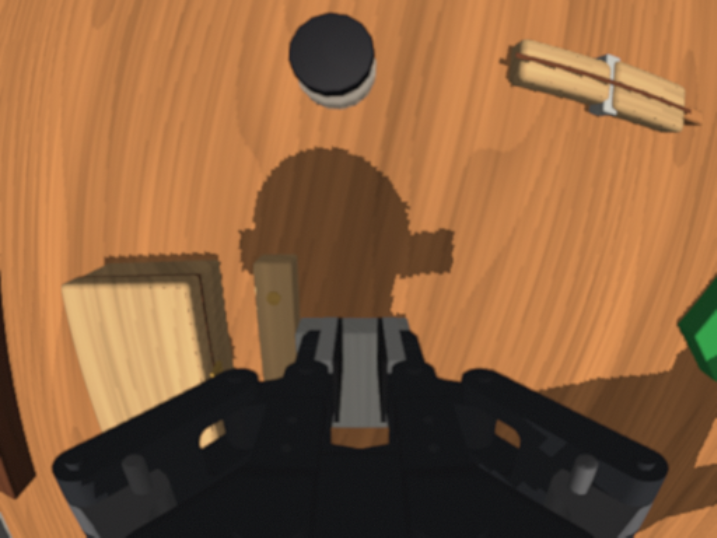

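View pics/b1_side.png

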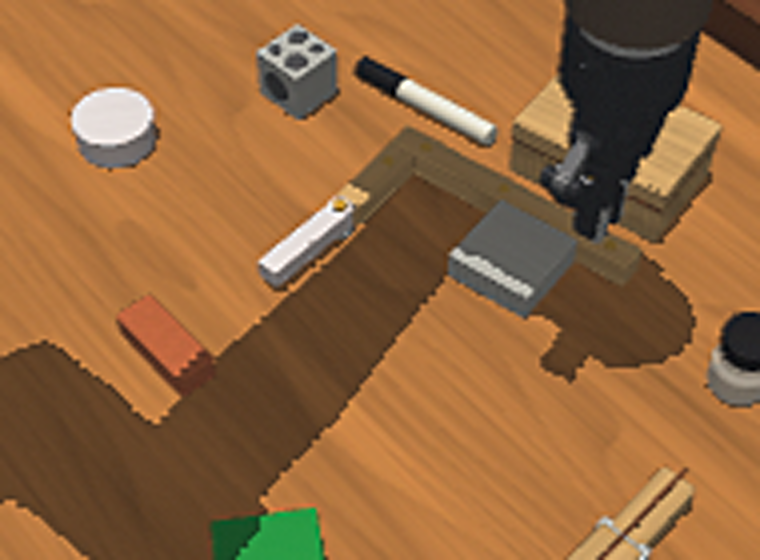

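The block lies on the long rail in shadow at about (515,260) in the side crop; the fingers are off its -y side, 90 mm clear of the box. Descending.

Call:
move_arm --pt "-0.7 0 0 -35 0 0 0" --pt "-0.7 0 0 -65 0 0 0" --pt "-0.7 0 0 -80 0 0 0" --pt "-0.7 0 0 -85 0 0 0" --pt "-0.7 0 0 -85 0 0 0"

```text
clock: 8.48
position: [651.6, -43.7, 6.9]
ee_rot: [0.783, -0.622, -0.0, 0.0]
contact_force: [-0.3, -0.0, 0.5]
gripper_width: 13.0
```

```bash
python3 snap.py b2 side; python3 -c "
from bench import readout;s=readout.read_state();print(s['position'],s['contact_force'])"
```

```text
[652.48814644 -43.64920397   8.52355337] [ 0.10465666 -0.09510666  0.35188638]
```

View pics/b2_side.png

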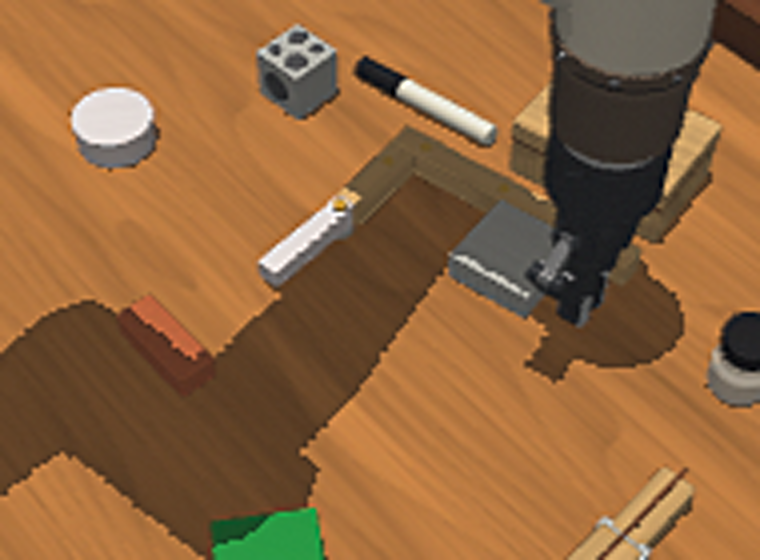

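Call:
move_arm --pt "-0.7 -2 8 0 0 0 0" --pt "-0.7 -4 16 0 0 0 0" --pt "-0.7 -5.5 24 0 0 0 0" --pt "-0.7 -7 32 0 0 0 0" --pt "-0.7 -9 40 0 0 0 0"

```text
clock: 8.95
position: [643.3, -3.6, 10.1]
ee_rot: [0.783, -0.622, 0.001, -0.001]
contact_force: [0.6, -4.5, 2.7]
gripper_width: 12.8
```

Call:
move_arm --pt "-0.7 -2 8 0 0 0 0" --pt "-0.7 -4 16 0 0 0 0" --pt "-0.7 -5.5 24 0 0 0 0" --pt "-0.7 -7 32 0 0 0 0" --pt "-0.7 -8 37 0 0 0 0"

```text
clock: 9.37
position: [634.8, 33.6, 10.0]
ee_rot: [0.783, -0.622, 0.001, -0.0]
contact_force: [0.5, -7.3, 5.0]
gripper_width: 12.8
```

```bash
python3 snap.py b3 side top wrist; python3 -c "
from bench import readout;s=readout.read_state();print(s['position'],s['contact_force'])"
```

```text
[634.50841716  34.30283158   9.01931221] [-0.70859626 -0.0374367   0.44670321]
```

View pics/b3_side.png

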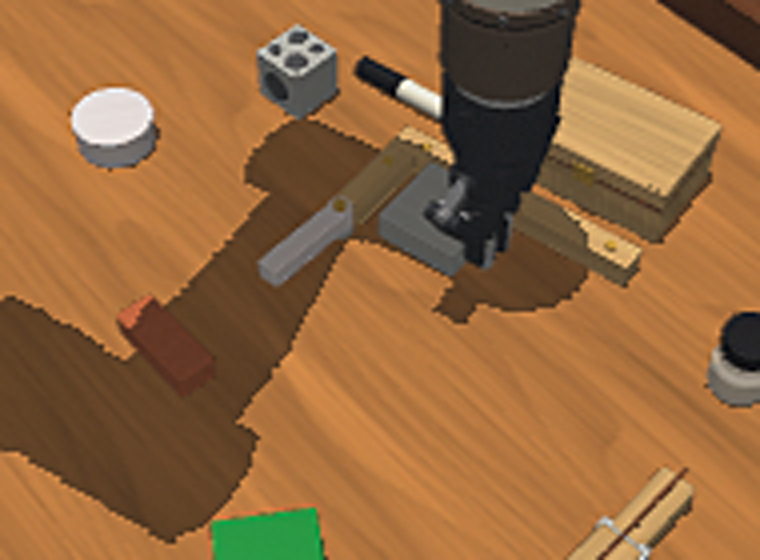

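View pics/b3_wrist.png

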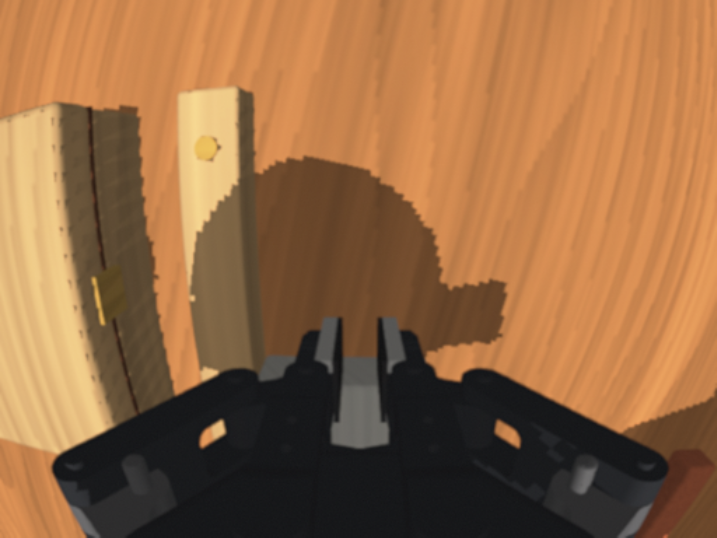

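About 14 mm remains along y and the block is sliding along the rail. Creeping in.

Call:
move_arm --pt "-0.7 -0.7 3 0 0 0 0" --pt "-0.7 -1.4 6 0 0 0 0" --pt "-0.7 -2 8.5 0 0 0 0" --pt "-0.7 -2.4 10.5 0 0 0 0" --pt "-0.7 -2.8 12 0 0 0 0"

```text
clock: 9.93
position: [632.0, 44.8, 8.8]
ee_rot: [0.783, -0.622, 0.001, -0.0]
contact_force: [1.1, -5.3, 3.3]
gripper_width: 12.7
```

Call:
move_arm --pt "-0.7 -0.2 1 0 0 0 0" --pt "-0.7 -0.2 1 0 0 0 0" --pt "-0.7 -0.4 2 0 0 0 0" --pt "-0.7 -0.4 2 0 0 0 0"

```text
clock: 10.27
position: [631.6, 46.8, 8.8]
ee_rot: [0.783, -0.622, 0.0, -0.0]
contact_force: [1.4, -5.1, 3.9]
gripper_width: 12.5
```

Call:
move_arm --pt "-0.7 -0.2 1 0 0 0 0" --pt "-0.7 -0.2 1 0 0 0 0" --pt "-0.7 -0.4 2 0 0 0 0" --pt "-0.7 -0.4 2 0 0 0 0"

```text
clock: 10.6
position: [631.2, 48.4, 8.8]
ee_rot: [0.783, -0.622, 0.001, 0.0]
contact_force: [1.9, -5.8, 3.0]
gripper_width: 12.9
```

Call:
move_arm --pt "-0.7 -0.2 1 0 0 0 0" --pt "-0.7 -0.2 1 0 0 0 0" --pt "-0.7 -0.4 2 0 0 0 0" --pt "-0.7 -0.4 2 0 0 0 0"

```text
clock: 10.93
position: [631.2, 48.5, 8.8]
ee_rot: [0.783, -0.623, 0.001, 0.001]
contact_force: [3.6, -12.6, 3.0]
gripper_width: 12.5
```

```bash
python3 snap.py b4 side; python3 -c "
from bench import readout;s=readout.read_state();print(s['position'],s['contact_force'])"
```

```text
[631.15099969  48.51315937   8.83993376] [  3.62329307 -12.38104201   3.14618989]
```

View pics/b4_side.png

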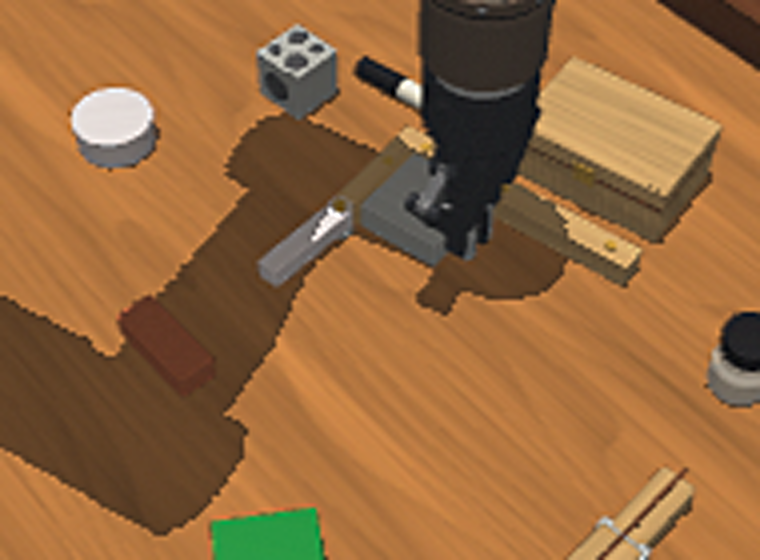

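The block stalled against the short rail at 12 N, with the TCP at stop y ≈ -43.0, which matches the offset from the x push. Next I retract, go over the top to the front, and give a gentle seating push along x.

Call:
move_arm --pt "-0.7 5.5 -26 0 0 0 0" --pt "-0.8 5.5 -28 35 0 0 0.1" --pt "-1 5.5 -28 72 0 0 0.22" --pt "-1 -5 -20 80 0 0 0.34" --pt "-1 -16 -14 80 0 0 0.46"

```text
clock: 11.4
position: [616.5, 38.4, 91.6]
ee_rot: [0.905, -0.425, 0.003, -0.003]
contact_force: [-1.3, 0.8, -0.5]
gripper_width: 0.1
```

Call:
move_arm --pt "-1 -10 6 0 0 0 0.12" --pt "-1 -20 12 0 0 0 0.24" --pt "-1 -30 18 0 0 0 0.36" --pt "-1 -40 24 0 0 0 0.48" --pt "-1 -50 32 0 0 0 0.6"

```text
clock: 11.82
position: [563.1, 70.0, 87.6]
ee_rot: [0.99, -0.139, -0.001, -0.0]
contact_force: [0.2, 0.6, 0.2]
gripper_width: -0.0
```

Call:
move_arm --pt "-1 0 0 0 0 0 0.12" --pt "-1 0 0 0 0 0 0.24" --pt "-1 0 0 0 0 0 0.36" --pt "-1 0 0 0 0 0 0.48" --pt "-1 0 0 0 0 0 0.511"

```text
clock: 12.23
position: [563.6, 70.0, 87.7]
ee_rot: [0.993, 0.116, -0.001, -0.001]
contact_force: [-0.7, -0.6, -0.2]
gripper_width: -0.1
```

```bash
python3 snap.py d1 wrist side; python3 -c "
from bench import readout;s=readout.read_state();print(s['position'],s['ee_rot'],s['contact_force'],s['gripper_width'])"
```

```text
[563.7310596   69.88336088  87.70592379] [ 9.93569194e-01  1.13224695e-01 -5.31390979e-04 -3.78997683e-04] [ 0.68425773 -0.49967487  0.18339371] 0.30275998100299356
```

View pics/d1_wrist.png

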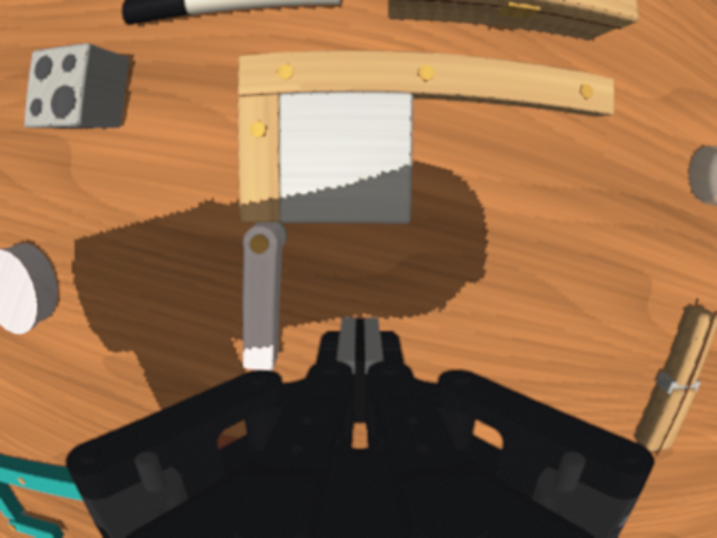

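View pics/d1_side.png

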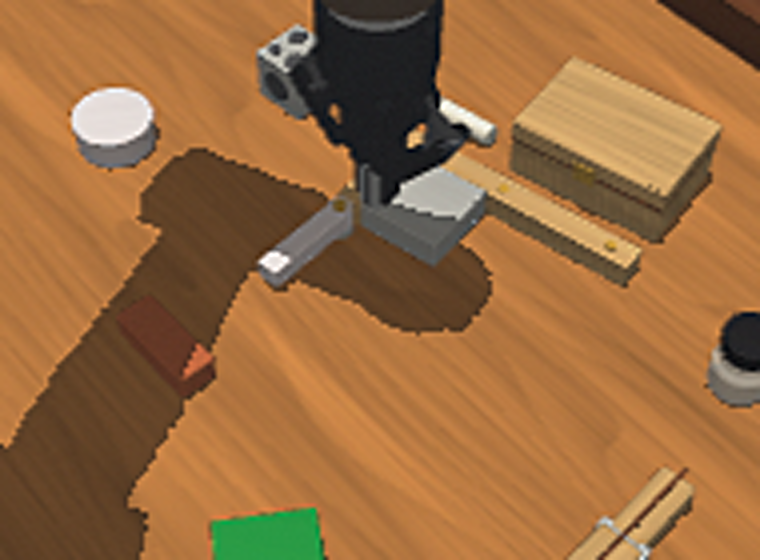

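The wrist view shows the block flush to both rails: left edge at column 280 on the short rail, top edge at row 94 on the long rail. The bar is still open, with its end at (260,370). Now a gentle x seating push.

Call:
move_arm --pt "-1 -2 0 -35 0 0 0" --pt "-1 -2 0 -62 0 0 0" --pt "-1 -2 0 -75 0 0 0" --pt "-1 -2 0 -78 0 0 0" --pt "-1 -2 0 -78 0 0 0"

```text
clock: 12.75
position: [561.6, 69.2, 9.1]
ee_rot: [0.994, 0.113, -0.001, 0.0]
contact_force: [-0.1, 0.1, 1.0]
gripper_width: 0.1
```

Call:
move_arm --pt "-1 5 1 0 0 0 0" --pt "-1 10 2 0 0 0 0" --pt "-1 15 3.5 0 0 0 0" --pt "-1 18 4.2 0 0 0 0" --pt "-1 20 4.7 0 0 0 0"

```text
clock: 13.17
position: [583.5, 74.3, 11.1]
ee_rot: [0.994, 0.113, 0.001, -0.0]
contact_force: [0.2, 0.3, -0.4]
gripper_width: -0.1
```

Call:
move_arm --pt "-1 1 0.2 0 0 0 0" --pt "-1 2 0.5 0 0 0 0" --pt "-1 3 0.7 0 0 0 0" --pt "-1 3 0.7 0 0 0 0"

```text
clock: 13.5
position: [585.4, 74.6, 10.3]
ee_rot: [0.994, 0.113, -0.0, 0.0]
contact_force: [0.2, -0.4, -0.3]
gripper_width: -0.1
```

Call:
move_arm --pt "-1 1 0.2 0 0 0 0" --pt "-1 1.5 0.3 0 0 0 0" --pt "-1 2 0.5 0 0 0 0" --pt "-1 2 0.5 0 0 0 0"

```text
clock: 13.83
position: [586.4, 74.7, 10.2]
ee_rot: [0.994, 0.113, -0.001, 0.0]
contact_force: [-2.6, 0.3, 1.7]
gripper_width: 0.1
```

Call:
move_arm --pt "-1 1 0.2 0 0 0 0" --pt "-1 1 0.2 0 0 0 0" --pt "-1 1.5 0.3 0 0 0 0" --pt "-1 1.5 0.3 0 0 0 0"

```text
clock: 14.17
position: [586.5, 74.7, 10.0]
ee_rot: [0.994, 0.113, -0.003, 0.0]
contact_force: [-6.1, -0.6, 4.5]
gripper_width: 0.0
```

Seated again at 6 N with the TCP at stop x = -42.4, so the block is home. Now the turn-bar path.

```bash
python3 snap.py e0 top; python3 - <<'E'
import numpy as np
S=np.array([626.1,91.5]);a=.228;R=np.array([[np.cos(a),-np.sin(a)],[np.sin(a),np.cos(a)]])
r=52
for q,c in [(1.7,40),(1.7,18),(1.7,0)]+[(q,0) for q in np.arange(1.55,-.01,-.155)]+[(0,-3)]:
    d=np.array([-np.sin(q),-np.cos(q)]);n=np.array([np.cos(q),-np.sin(q)])
    e=10.5*abs(n[0])+15*abs(n[1])
    p=np.array([-43.5,44])+r*d-n*(9+e+c);print(round(q,2),c,p.round(1),(S+R@p).round(1))
E
```

```text
1.7 40 [-86.7 115.4] [515.6 184.3]
1.7 18 [-89.5  93.6] [517.8 162.4]
1.7 0 [-91.8  75.7] [519.5 144.5]
1.55 0 [-96.   67.1] [517.4 135.2]
1.4 0 [-99.2  60.1] [515.9 127.6]
1.24 0 [-101.3   52.3] [515.6 119.5]
1.08 0 [-102.2   43.7] [516.7 111. ]
0.93 0 [-101.5   34.8] [519.4 102.5]
0.77 0 [-99.2  25.7] [523.7  94.2]
0.62 0 [-95.1  16.9] [529.6  86.5]
0.46 0 [-89.3   8.8] [537.2  79.9]
0.31 0 [-81.8   1.7] [546.   74.6]
0.15 0 [-73.  -4.] [555.9  71.1]
-0.0 0 [-63.  -8.] [566.5  69.5]
0 -3 [-60.  -8.] [569.5  70.1]
```

Call:
move_arm --pt "-1 -30 -7 0 0 0 0" --pt "-1 -40 -9 30 0 0 0" --pt "-1 -40 -9 60 0 0 0" --pt "-1 -50 20 65 0 0 0" --pt "-1 -70 50 65 0 0 0"

```text
clock: 14.63
position: [522.9, 126.7, 78.5]
ee_rot: [0.994, 0.112, 0.005, -0.002]
contact_force: [0.9, 0.9, -0.5]
gripper_width: 0.1
```

Call:
move_arm --pt "-1 0 22 0 0 0 0" --pt "-1 -1 43 0 0 0 0" --pt "-1 -1 43 -32 0 0 0" --pt "-1 -1 43 -60 0 0 0" --pt "-1 -1 43 -65 0 0 0"

```text
clock: 15.05
position: [515.7, 167.8, 6.7]
ee_rot: [0.994, 0.113, -0.003, 0.001]
contact_force: [0.3, 0.1, -0.4]
gripper_width: -0.0
```

```bash
python3 snap.py e1 wrist side; python3 -c "
from bench import readout;s=readout.read_state();print(s['position'],s['ee_rot'],s['contact_force'],s['gripper_width'])"
```

```text
[517.50168286 168.06136175   9.27128279] [ 9.93531455e-01  1.13550211e-01 -1.04017061e-03  7.17544004e-04] [-1.24637318  0.13118024  0.7651515 ] -0.042808665978277934
```

View pics/e1_wrist.png

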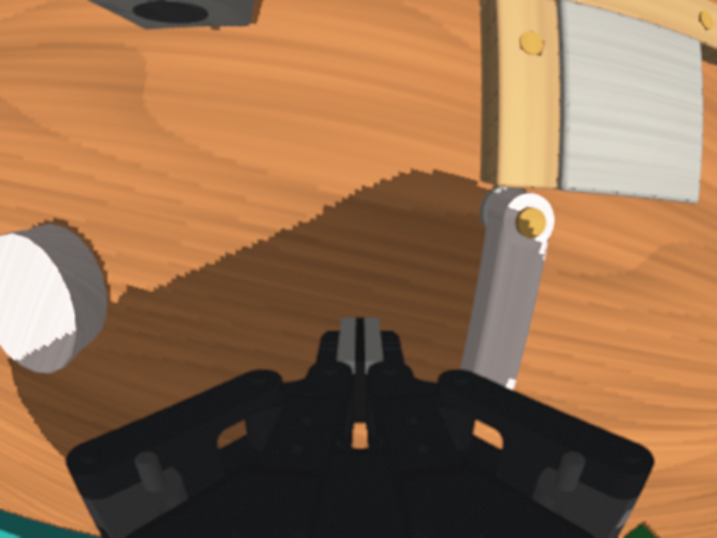

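View pics/e1_side.png

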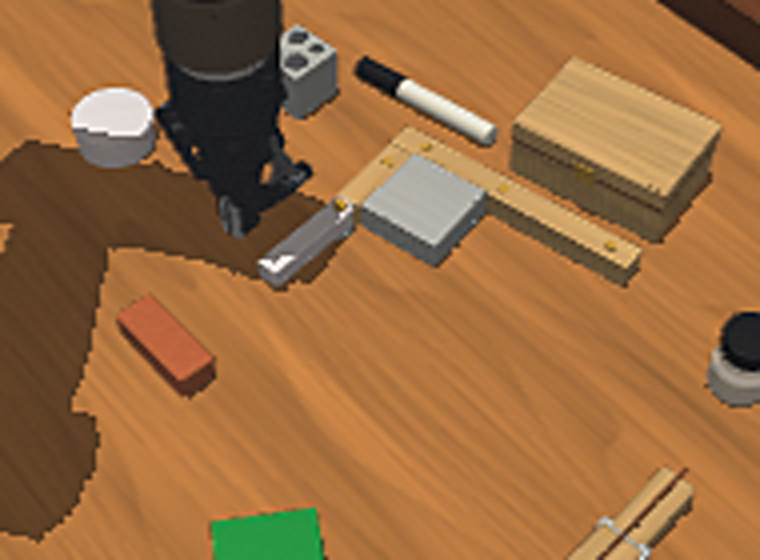

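The side view shows the block in the corner with the bar open and the fingers beside it on its +y side. A numeric check before closing:

```bash
python3 -c "
from m1 import *
measure('f1',(626,91.5,.228),(626.1,91.5,.228),[1.6,1.65,1.7,1.75])"
```

```text
blk 1view [6.25718e+02 9.11480e+01 2.13000e-01 5.90000e-02]
 blk 1view [6.26957e+02 9.35580e+01 2.40000e-01 7.30000e-02]
block [6.25875e+02 9.22044e+01 2.35400e-01 1.45000e-01]
 stp 1view [6.2716e+02 9.1534e+01 2.1500e-01 2.1600e-01]
 stp 1view [6.27527e+02 9.22800e+01 2.10000e-01 2.64000e-01]
stop [6.275637e+02 9.225070e+01 2.096000e-01 4.852000e-01 1.650000e+00]
block in stop -1.7 0.3 0.026
```

Home within measurement noise (-1.7, 0.3 mm, 0.026 rad). Sweeping the bar closed.

Call:
move_arm --pt "-1 1 -12 0 0 0 0" --pt "-1 1 -22 0 0 0 0" --pt "-1 0 -31 0 0 0 0" --pt "-1 -1 -39 0 0 0 0" --pt "-1 -2 -46 0 0 0 0"

```text
clock: 15.87
position: [516.1, 121.5, 10.6]
ee_rot: [0.994, 0.113, 0.001, -0.0]
contact_force: [-0.2, 1.0, 0.4]
gripper_width: 0.1
```

Call:
move_arm --pt "-1 1 -10 0 0 0 0" --pt "-1 4 -19 0 0 0 0" --pt "-1 8 -27 0 0 0 0" --pt "-1 14 -35 0 0 0 0" --pt "-1 21 -41 0 0 0 0"

```text
clock: 16.28
position: [536.8, 80.1, 10.1]
ee_rot: [0.994, 0.113, -0.001, 0.0]
contact_force: [-0.6, 1.5, -0.6]
gripper_width: -0.3
```

```bash
python3 snap.py e2 wrist side; python3 -c "
from bench import readout;s=readout.read_state();print(s['position'],s['ee_rot'],s['contact_force'],s['gripper_width'])"
```

```text
[537.88705951  80.20832205  10.11579634] [9.93652248e-01 1.12495268e-01 2.34397399e-05 1.54349701e-04] [ 0.08417593 -0.20824786 -0.1788262 ] 0.1761209475275313
```

View pics/e2_wrist.png

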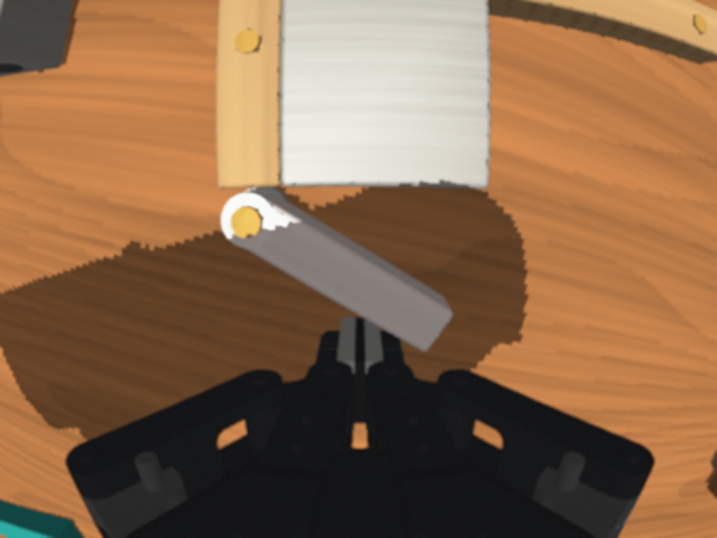

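The bar is about half closed, from pivot (245,222) to end (440,330), and is following the fingers. The block's front edge (row 185) is still square. Finishing the sweep.

Call:
move_arm --pt "-1 8 -5 0 0 0 0" --pt "-1 15 -7.5 0 0 0 0" --pt "-1 20 -8.5 0 0 0 0" --pt "-1 25 -9 0 0 0 0" --pt "-1 28 -9 0 0 0 0"

```text
clock: 16.8
position: [565.4, 72.2, 10.1]
ee_rot: [0.994, 0.113, -0.0, 0.0]
contact_force: [-1.2, -0.9, -0.4]
gripper_width: -0.1
```

Call:
move_arm --pt "-1 1 0.2 0 0 0 0" --pt "-1 2 0.5 0 0 0 0" --pt "-1 3 0.7 0 0 0 0" --pt "-1 3 0.7 0 0 0 0"

```text
clock: 17.13
position: [566.9, 72.8, 10.2]
ee_rot: [0.994, 0.113, -0.001, 0.0]
contact_force: [-1.8, -1.6, 0.5]
gripper_width: 0.4
```

Call:
move_arm --pt "-1 1 0.2 0 0 0 0" --pt "-1 2 0.5 0 0 0 0" --pt "-1 2 0.5 0 0 0 0"

```text
clock: 17.38
position: [567.0, 72.7, 10.1]
ee_rot: [0.994, 0.113, -0.003, 0.001]
contact_force: [-7.1, -1.5, 3.3]
gripper_width: -0.0
```

```bash
python3 snap.py e3 wrist; python3 -c "
from bench import readout;s=readout.read_state();print(s['position'],s['contact_force'])"
```

```text
[567.03904788  72.75384169  10.10582549] [-6.38199273 -0.90471999  4.35670812]
```

View pics/e3_wrist.png

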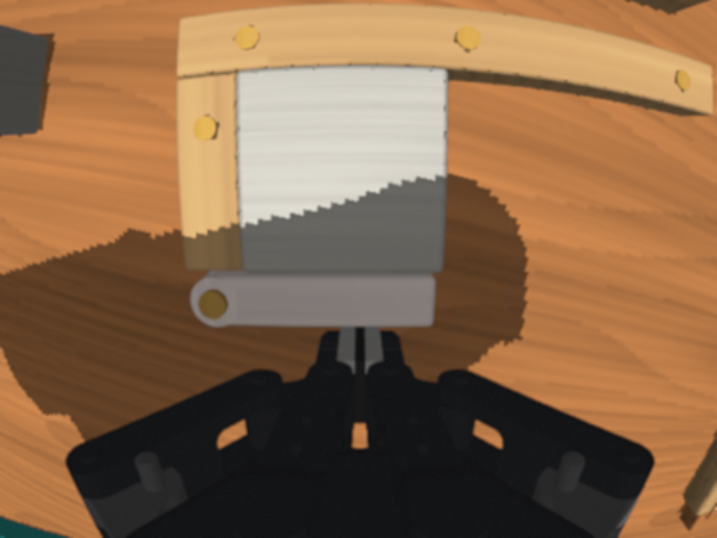

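The bar now lies right across the front (rows 272–325), stalled at its end stop, and the block is flush to both rails. Backing off and clearing out.

Call:
move_arm --pt "-1 -10 -2.5 0 0 0 0" --pt "-1 -30 -7 0 0 0 0" --pt "-1 -35 -8 35 0 0 0" --pt "-1 -50 -10 75 0 0 0" --pt "-1 -80 -15 105 0 0 0"

```text
clock: 17.85
position: [495.2, 60.3, 116.7]
ee_rot: [0.993, 0.114, 0.004, -0.0]
contact_force: [1.6, 1.6, 1.7]
gripper_width: -0.2
```

Call:
move_arm --pt "-1 -20 40 20 0 0 0" --pt "-1 -40 75 40 0 0 0" --pt "-1 -60 110 60 0 0 0" --pt "-1 -70 150 60 0 0 0" --pt "-1 -70 185 60 0 0 0"

```text
clock: 18.27
position: [421.1, 241.3, 176.9]
ee_rot: [0.994, 0.114, 0.003, -0.003]
contact_force: [0.7, -0.4, -0.2]
gripper_width: 0.3
```

```bash
python3 snap.py z top side; python3 -c "
from m1 import *
measure('z2',(626,91.5,.228),(626.1,91.5,.228),[0,.1,.2])
from bench import readout;s=readout.read_state();print(s['clock'],s['position'],s['contact_force'])"
```

```text
blk 1view [6.27562e+02 9.19830e+01 2.26000e-01 6.80000e-02]
 blk 1view [6.3103e+02 9.4156e+01 1.7900e-01 2.3300e-01]
block [6.273132e+02 9.218490e+01 2.153000e-01 3.050000e-01]
 stp 1view [6.25806e+02 9.26220e+01 2.24000e-01 1.67000e-01]
 stp 1view [6.26465e+02 9.56170e+01 2.24000e-01 2.35000e-01]
stop [6.262752e+02 9.309280e+01 2.214000e-01 4.155000e-01 0.000000e+00]
block in stop 0.8 -1.1 -0.006
18.6667 [421.88418969 237.98854227 173.59899192] [-0.38178347  0.17729074 -0.70504701]
```

View pics/z_top.png

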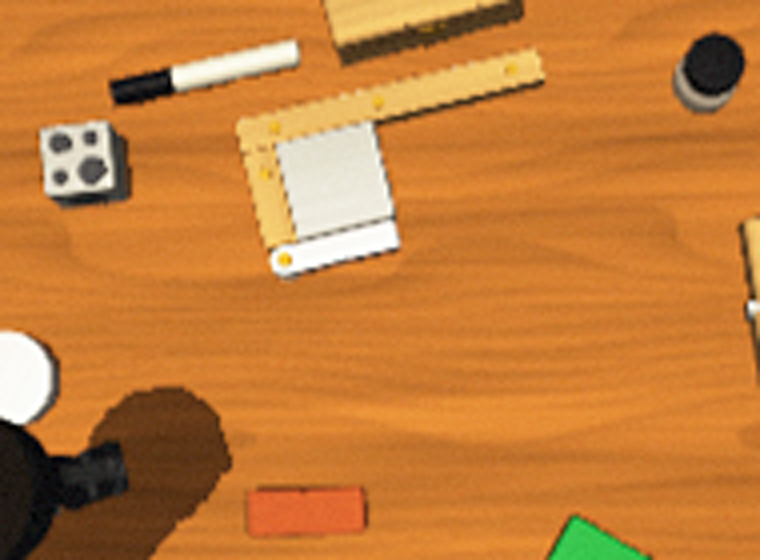

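View pics/z_side.png

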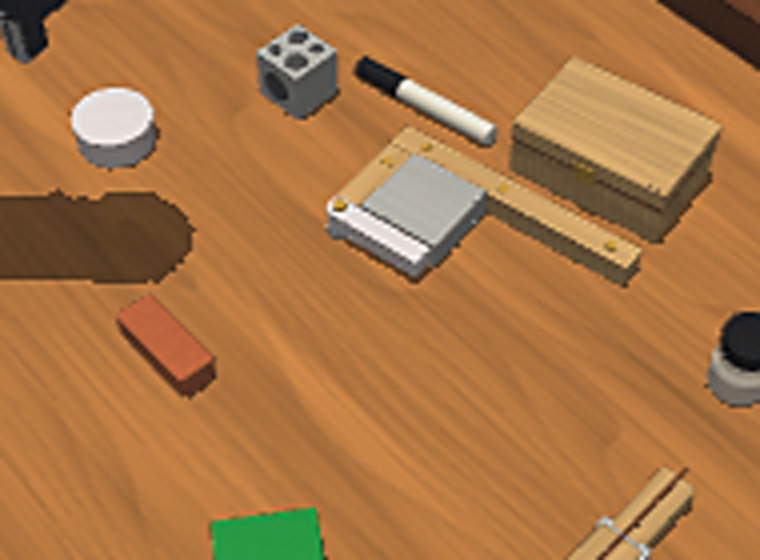

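The bar lies across the block's front, the block is flush in the corner, the bystanders are where they were, and the arm is clear.

```bash
python3 -c "
from bench import workorder;print(workorder.job_done())"
```

```text
the job is handed in; nothing more can be done
None
```

The job is handed in at about 18.7 s of the 64 s allowed; the hand-in reported no verdict.

**What I did:** I used the part-open fingers as a two-point pusher. I slid the steel block along the stop's x to the long rail, then along y to the short rail, and gave it a light reseating push along x. I then swept the turn-bar round to its end stop with the fingers shut and moved clear.

**Block:** It stalled against each rail with the contact force rising, at about 8 N on the long rail and 12.6 N on the short one. The camera fit put it at (-1.7, +0.3) mm and 0.026 rad before the bar was closed. After, it was (+0.8, -1.1) mm and -0.006 rad, with the bar best fitted at 0 rad among 0, 0.1 and 0.2.

**Disagreement:** The last side-view fits differed from the top view by up to about 4 mm, and the block's by about 0.05 rad. I trusted the top view, the force readings and the wrist pictures, which show the block flush on both rails. This means the 3 mm limit was not confirmed by every measurement.

**Bystanders:** None looks moved in the final top and side pictures. I did not measure their positions.

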